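# Put the watch repair job away and pin the drawer

### The job

Put the red job tray into the empty compartment of the open cabinet drawer, lying flat on its floor, and slide the drawer fully shut. Then take the orange-headed locking pin from the tool block and push it home down through both padlock lugs, so that the drawer is secured. There is a delicate watch movement in the tray, so keep it level, set it down without dropping it and do not slam the drawer; leave everything else on the bench where it is.

Things in the scene. Friction and masses are not known exactly. Their poses are not given: they have to be found in the camera images.
- tray_red: Closed job tray, one rigid body of 120 g (may differ by 40%): 84 mm long (x), 56 mm wide (y), red base 18 mm high, clear cover to 26 mm, on it a red finger rib 36 mm long (x), 12 mm thick (y), from 26 to 40 mm up. Origin: centre of underside, z up; half a turn looks the same. The job to put away; lift it by the rib. The trays change places.
- tray_blue: Closed job tray, one rigid body of 120 g (may differ by 40%): 84 mm long (x), 56 mm wide (y), blue base 18 mm high, clear cover to 26 mm, on it a blue finger rib 36 mm long (x), 12 mm thick (y), from 26 to 40 mm up. Origin: centre of underside, z up; half a turn looks the same. Another job, near the red one: leave it.
- tray_green: Closed job tray, one rigid body of 120 g (may differ by 40%): 84 mm long (x), 56 mm wide (y), green base 18 mm high, clear cover to 26 mm, on it a green finger rib 36 mm long (x), 12 mm thick (y), from 26 to 40 mm up. Origin: centre of underside, z up; half a turn looks the same. Another job, near the red one: leave it.
- cabinet: Steel-blue two-drawer bench cabinet, fixed, 230 mm deep (x), 190 wide (y), 125 high; origin: centre of underside, front facing its -x. Lower drawer stays shut (its handle: 40 mm before the front, 39 mm up). A steel padlock lug sticks out 29 mm from the front at the top edge, 62 mm right (-y) of the middle. Small tins stand on the back of its top, 22 mm high.
- drawer (a joint): Top drawer, metres open along the cabinet's -x: 0 = fully shut (firm stop), 0.145 at most, starts at 0.125 to 0.145. Friction 1.5 N, damping 6 N per m/s; stays where left. Front panel 176 mm wide, 8 thick, from 62 to 118 mm above the bench; walls and dividers rise 24 mm above the inner floor, which is 68 mm above the bench. The cabinet gives 52 mm of height above that floor.
- slot (a point): Centre of the floor of the drawer's empty compartment (front left seen from the robot), 68 mm above the bench; moves with the drawer. x along the cabinet's x (to the back), y left, z up. 96 mm long (x): 48 mm to the front panel's inside and to the divider behind; 68 mm wide (y): 34 mm to the divider and the drawer's side wall. Other compartments hold fixed tins.
- handle (a point): Middle of the top drawer's steel bar handle, 35 mm before the front panel, 90 mm above the bench; the bar runs 80 mm along the cabinet's y, 11 mm thick, with a post to the panel near each end. Axes as the cabinet's. Moves with the drawer.
- lug_hole (a point): Centre of the round hole (11.5 mm across) in the cabinet's fixed padlock lug, at the lug's upper face, 125 mm above the bench, 14.5 mm before the cabinet's front. The lug is a level steel plate 29 (x) by 28 (y) mm, 5 mm thick, flush with the cabinet's top. Axes as the cabinet's; the hole runs along z.
- drawer_lug_hole (a point): Centre of the 11.5 mm hole in the drawer's own padlock lug (same shape), at its upper face, 118 mm above the bench. Moves with the drawer; when that is fully shut it lies exactly under the fixed lug's hole, 2 mm between the plates.
- pin: Locking pin, loose, 45 g: steel shank 8 mm thick, 34 mm long, tapered end; steel collar 22 mm across from 34 to 38 mm, orange round grip 16 mm across from 38 to 62 mm above the lower end. Origin: lower end, z up along the pin. Starts upright in the tool block's middle hole, collar on the block's top. When home, its collar rests on the fixed lug, lower end 91 mm above the bench.
- tool_block: Wooden block fixed to the bench, 52 mm (x) by 136 mm (y), 40 mm high; origin: centre of underside. The pin stands in its middle hole (10.5 mm across). A blue screwdriver and a black pin vice, upright, fixed, 12 mm thick, stand 43 mm either side of it along y, up to 90 mm above the bench; along x it is free.
- magnifier: Bench magnifier, loose, 350 g: round foot 60 mm across, thin post, upright round lens 60 mm across (in its y and z) with its rim up to 178 mm above the bench; origin: centre of underside. Leave it. Fixed round the bench: timing machine, 150 mm high, and screwdriver stand, 120 mm, beyond x = 0.74; others, up to 210 mm, with |y| over 0.48; a low tool rest, 40 mm, at x 0.26, y 0.40.
- oil_bottle: Amber bottle with red cap, 30 mm across, 90 mm high, standing; origin: centre of underside. Leave it.
- movement_holder: Dark steel movement holder in the form of a cross, 70 x 60 mm, 32 mm high with four red knobs; origin: underside. Leave it.
- pliers: Pliers with yellow handles, lying, 125 mm long (x), 45 mm wide, 12 mm high; origin at the pivot, underside. Leave them.
- screwdriver: Screwdriver with a blue handle, lying along its x, 150 mm long; origin: underside. Leave it.
- parts_stand: Yellow plastic parts stand, 40 x 80 mm, 40 mm high; origin: centre of underside. Leave it.

How it is judged:
On the way, in this order (a step that is already met when the one before it is completed fails the run):
1. the red tray lies in the empty compartment of the open drawer, let go and at rest (x of tray_red in the frame of slot between -0.01 and 0.01 m and y of tray_red in the frame of slot between -0.01 and 0.01 m and z of tray_red in the frame of slot between -0.004 and 0.004 m and angle between tray_red's own z axis and vertical below 0.1 rad and angle between the x axis of tray_red and the x axis of slot, either way round below 0.2 rad and contact force between the fingers and tray_red below 0.1 N and linear speed of tray_red below 0.02 m/s and value of joint drawer above 0.08 m), for 0.2 s.
2. the drawer is fully shut with the tray in its compartment (x of tray_red in the frame of slot between -0.01 and 0.01 m and y of tray_red in the frame of slot between -0.01 and 0.01 m and z of tray_red in the frame of slot between -0.004 and 0.004 m and angle between tray_red's own z axis and vertical below 0.1 rad and angle between the x axis of tray_red and the x axis of slot, either way round below 0.2 rad and value of joint drawer below 0.004 m), for 0.2 s.
3. the locking pin is home in both lugs (horizontal distance between pin and lug_hole below 0.004 m and horizontal distance between pin and drawer_lug_hole below 0.0045 m and z of pin in the frame of lug_hole below -0.031 m and angle between pin's own z axis and vertical below 0.15 rad and value of joint drawer below 0.004 m), for 0.2 s.
At the end, for the whole second after the job is handed in: Red tray flat on the empty compartment's floor (10 mm, 0.2 rad), drawer shut to 4 mm, pin upright through both lug holes (4 mm of the fixed hole's centre, 4.5 mm of the drawer's, 0.15 rad), its lower end 31 mm or more below the fixed lug's top; tray and pin released and still (all of step 3 and x of tray_red in the frame of slot between -0.01 and 0.01 m and y of tray_red in the frame of slot between -0.01 and 0.01 m and z of tray_red in the frame of slot between -0.004 and 0.004 m and angle between tray_red's own z axis and vertical below 0.1 rad and angle between the x axis of tray_red and the x axis of slot, either way round below 0.2 rad and contact force between the fingers and tray_red below 0.1 N and contact force between the fingers and pin below 0.1 N and linear speed of each of tray_red, pin below 0.02 m/s); the robot touches nothing.
It fails at once if a bystander is moved by more than 20 mm (distance of any of tray_blue, tray_green, magnifier, oil_bottle, movement_holder, pliers, screwdriver, parts_stand from where it was at the start of the episode above 0.02 m).
It fails at once if the red tray is tipped by more than 0.6 rad (angle between tray_red's own z axis and vertical above 0.6 rad).
It fails at once if the red tray is dropped: it moves faster than 0.5 m/s with no finger on it (linear speed of tray_red above 0.5 m/s and contact force between the fingers and tray_red below 0.1 N).
It fails at once if the drawer is slammed: it closes faster than 0.5 m/s (velocity of joint drawer below -0.5 m/s).
It also fails if it takes over 62 s, if anything falls off the work surface, if the arm or the gripper's body presses on something with over 40 N, if the wrist force passes 120 N, or if a joint passes its speed limit or range.

### The arm

A 6-joint arm with a two-finger parallel gripper is mounted at the origin on the work surface. World frame = base frame: x ahead of the robot, y to its left, z up, the work surface at z = 0. Lengths are in m, angles in rad, forces in N, time in s.
With the tool pointing down it reaches from about 0.3 to 0.85 m from the base axis. Payload 5.4 kg.
Tool frame: the origin (TCP) lies between the finger pads; the fingertips stand tip_extent ahead of it and the grasp point (between the pads) lies 2 mm behind it (tip_extent is the distance from the TCP to the fingertips, in m); z points along the fingers, y is the line along which they close (so a half turn about z gives the same grasp; the last joint's range is limited). The gripper opens to 85 mm and grips with 20 to 120 N. Pads are 22 mm wide; open, the fingers measure 114 mm over their backs; the gripper's body (76 mm by 85 mm) begins 54 mm behind the grasp point. The pads swing forward as they close: fully open they stand 13 mm farther back than shut.
Start: joints at [-1.405, 0.158, 1.597, -0, 1.386, -0.21], TCP at [0.211, -0.535, 0.248] pointing down, gripper open.
Joint ranges: [-2.91, 2.91], [-0.94, 2.29], [0.18, 2.7], [-1.29, 4.43], [0.17, 2.64], [-3, 3]. Speed limits (rad/s): [2.57, 2.57, 3.14, 3.14, 3.14, 3.14].

### API

Orientations are given as a 3x3 rotation matrix whose columns are the frame's x, y, z axes.
In Python, from cell import * gives the robot as it stands.
- The arm moves only by the tool play_rows, never from a script. Its argument "targets" is one flat list of numbers, 4 for each row, row after row: the shift along the tool's x, y, z in m, then the turn about the tool's z in rad. In form: [tx, ty, tz, spin, tx, ty, tz, spin, ...]. A call has 1 to 10 rows; each row shifts and turns the commanded pose from where the row before left it, along the tool's axes as they then stand; what a row does not reach is not made up. A row lasts 1/12 s, in which the tool goes at most 41.7 mm and 7.16 degrees, less where a joint would pass 70% of its speed; a pose out of reach is approached as far as the arm can. A call is refused whole if a number of a shift passes 0.0417 or a number of a turn 0.125, either way. A call with a gripper value outside its range is refused whole. "hand" is the closure, from 0 (fully open) to 1 (shut), set as the call begins (left out, the last holds). The fingers move at their own pace and stop on an object; "newtons" is the grip in N (left out, the last holds). Time passes only in rows, so rows that do not move let the fingers close. It gives the time, the measured TCP pose, the force, the opening and the grip force at its end, in the units of the state.
- state(): the state, without advancing time (a new reading comes with each control period).
- read_camera(name): name is "side" or "top" or "wrist"; returns a dict with "frame" (384x512x3 uint8, red, green, blue), "fx", "fy", "cx", "cy" (pixels), "rvec" (rotation vector, rad) and "tvec" (3), from world to camera coordinates, as OpenCV has them; the wrist camera has in their place "T_tool_cam" (4x4, takes a point from camera to tool coordinates, whose origin is the TCP and whose axes are the flange's). Camera axes: x right, y down, z forward; pixel columns grow to the right and rows downward; lengths in m; the calibration is good to about 2 mm. A picture is of the moment at which its call begins: read the wrist's pose just before it. There is no depth.
- close_job(): hands the job in; it is judged then, once.
Trained networks look in a picture, given as the dict that the camera call returned (one of the last four; its "shot" number tells which), for a name from the list of things; names that differ only in an ending like _2 or _b are one class to them, and where a whole thing is asked for, a point or a joint stands for the part that bears it (a point fixed in the world has none). Each returns a list of dicts, best first, with "p" (0 to 1); they miss things now and then, are a little off and sometimes report something else, mostly with a low value. They report only what shows in the picture. A call takes as long as a camera call.
- spot_in(name, picture): "centre" ([x, y, z] in m, in world coordinates, good to about 4 mm: the middle of the surface that is visible of it).
- regions_of(name, picture): "mask" (384x512 bool, what is visible of it).
- landmark_of(name, picture): "centre" ([x, y, z] in m, in world coordinates, good to about 4 mm: a listed point, or the origin of a listed thing).
The state is a dict: "clock": time; "joint_positions": joint angles; "qvel": joint speeds; "effort": joint torques, N m; "position": TCP position; "tcp_rot": TCP orientation; "wrist_force": force on the tool from outside, world axes, zero at the start; "wrist_torque": the same for the moment, N m; "width": finger opening in m; "finger_force": force on a finger pad.
Only numpy, scipy, OpenCV 4.12 (cv2) and the standard library are available. Lean on these libraries where they do the work, as an engineer would, in place of code of your own. Each camera call takes 0.05 s, during which the arm holds its last target. There are 200 camera calls.

## Working session

There is one attempt and no reset: what is moved stays moved. The work goes in short steps, Python scripts to look and compute and a tool call to move; the robot and the scene stay as the last step left them, time stands still between calls to the robot, and variables do not carry over. Pictures are saved under pics/ and viewed, at most 10 in all, crops included, and the job is handed in when it is done.

Besides the shell and the picture viewer there is one more tool, called as name(argument=value, ...) on one line, values as JSON. play_rows: Moves the arm, as the interface text tells. Its arguments: {"type":"object","properties":{"targets":{"type":"array","items":{"type":"number"}},"hand":{"type":"number"},"newtons":{"type":"number"}},"required":["targets"]}

```bash
ls; mkdir -p pics
python3 - <<'E'
from cell import *
import cv2,numpy as np
s=state();print(s)
for n in ("top","side"):
    p=read_camera(n);cv2.imwrite(f"pics/{n}0.png",p["frame"][:,:,::-1]);print(n,p["fx"],p["rvec"],p["tvec"])
    for o in ["tray_red","tray_blue","tray_green","cabinet","slot","handle","lug_hole","drawer_lug_hole","pin","tool_block","magnifier","oil_bottle"]:
        r=landmark_of(o,p)[:2];print(o,[(np.round(d["centre"],3).tolist(),round(d["p"],2)) for d in r])
E
```

```text
pics
{'clock': 0.0, 'joint_positions': array([-1.40507252e+00,  1.59009918e-01,  1.59826341e+00, -6.54091076e-06,
        1.38622562e+00, -2.10099107e-01]), 'qvel': array([-0.00026518, -0.00034285,  0.00075598, -0.00051865, -0.00163026,
       -0.00091653]), 'effort': array([ 4.94127162e-04, -3.96003628e+01, -3.31428051e+01, -2.41026701e-04,
        8.46487790e-03, -1.06561426e-06]), 'position': array([ 0.21092703, -0.5342851 ,  0.24732325]), 'tcp_rot': array([[ 9.30205516e-01,  3.67038957e-01, -3.20816310e-04],
       [ 3.67038889e-01, -9.30203700e-01,  1.87911787e-03],
       [ 3.91284947e-04, -1.86571787e-03, -9.99998183e-01]]), 'wrist_force': array([-0.27629348, -0.49164078,  0.41150995]), 'wrist_torque': array([-0.01371875,  0.01313484,  0.04197765]), 'finger_force': 0.0, 'width': 0.08564921264479707}
top 350.1148860727011 [ 2.11438319 -2.12636545  0.21776935] [0.00529425 0.54961103 1.06367161]
tray_red [([0.49, -0.354, 0.002], 0.63)]
tray_blue [([0.49, -0.222, 0.003], 0.63), ([0.353, -0.178, -0.002], 0.45)]
tray_green [([0.451, -0.09, -0.004], 0.74)]
cabinet [([0.722, 0.19, 0.0
[... 431 characters left out ...]
tle [([0.664, 0.02, 0.002], 0.47), ([0.659, -0.146, 0.004], 0.27)]
side 394.42739868907637 [ 2.17272247 -0.07442326  0.02290033] [-0.52908353  0.13565585  1.13854486]
tray_red []
tray_blue [([0.495, -0.22, -0.004], 0.87)]
tray_green [([0.458, -0.089, -0.001], 0.63), ([0.663, 0.014, 0.001], 0.63)]
cabinet [([0.723, 0.191, 0.003], 0.68)]
slot [([0.528, 0.187, 0.068], 0.65)]
handle [([0.455, 0.12, 0.085], 0.58), ([0.494, -0.223, -0.002], 0.29)]
lug_hole [([0.616, 0.096, 0.126], 0.84), ([0.596, -0.451, -0.004], 0.72)]
drawer_lug_hole [([0.49, 0.06, 0.116], 0.79)]
pin [([0.66, -0.145, 0.005], 0.6)]
tool_block [([0.656, -0.149, 0.004], 0.68)]
magnifier []
oil_bottle [([0.658, 0.016, 0.001], 0.69)]
```

View pics/top0.png

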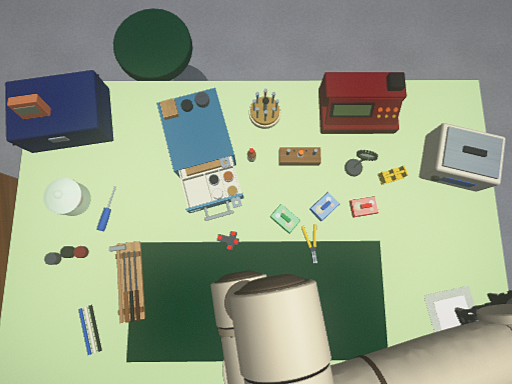

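View pics/side0.png

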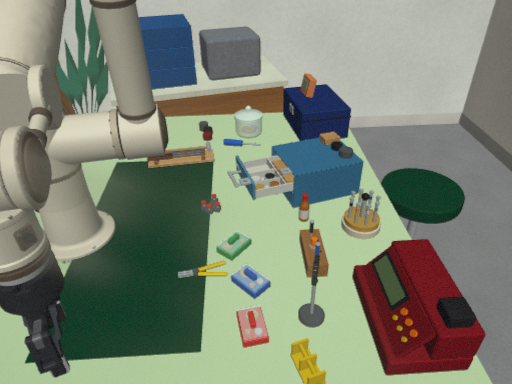

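The top view shows the red tray at (365,206), blue at (324,206), green at (285,218), the open drawer around (212,187) and the tool block at (300,156). The side view agrees, and the low-p "lug_hole" near y=-0.45 is the yellow stand. Next I'll write the helpers and get tray yaw and cabinet yaw.

```bash
cat > h.py <<'E'
from cell import *
import cv2,numpy as np
def world_cam(p,s=None):
    if "rvec" in p:
        R=cv2.Rodrigues(np.array(p["rvec"]))[0];t=np.array(p["tvec"]).reshape(3)
        return R.T,-R.T@t
    T=np.eye(4);T[:3,:3]=s["tcp_rot"];T[:3,3]=s["position"];T=T@np.array(p["T_tool_cam"])
    return T[:3,:3],T[:3,3]
def at_z(p,uv,z,s=None):
    R,c=world_cam(p,s);uv=np.atleast_2d(uv).astype(float)
    d=np.c_[(uv[:,0]-p["cx"])/p["fx"],(uv[:,1]-p["cy"])/p["fy"],np.ones(len(uv))]@R.T
    return c+d*((z-c[2])/d[:,2])[:,None]
def proj(p,X,s=None):
    R,c=world_cam(p,s);q=(np.atleast_2d(X)-c)@R
    return np.c_[q[:,0]/q[:,2]*p["fx"]+p["cx"],q[:,1]/q[:,2]*p["fy"]+p["cy"]]
def mask(n,p,i=0):
    r=regions_of(n,p);return r[i]["mask"] if r else None
def rect(p,m,z,s=None):
    c=max(cv2.findContours(m.astype(np.uint8),0,1)[0],key=cv2.contourArea)[:,0]
    q=at_z(p,c,z,s)[:,:2]
    (x,y),(w,h),a=cv2.minAreaRect((q*1000).astype(np.float32))
    if w<h:w,h,a=h,w,a+90
    return np.round([x,y,w,h,(a+90)%180-90],1)
def red(f,m):
    f=f.astype(int);return m&(f[...,0]>f[...,1]+70)&(f[...,0]>f[...,2]+70)
def plan(target,yaw=None):
    "total shift in tool axes, and spin to bring tool x to yaw (mod pi)"
    s=state();R=s["tcp_rot"];d=R.T@(np.array(target)-s["position"])
    y0=np.arctan2(R[1,0],R[0,0]);sp=0 if yaw is None else -((yaw-y0+np.pi/2)%np.pi-np.pi/2)
    print("pos",s["position"].round(4),"yaw",y0.round(3),"shift",d.round(4),"spin",round(sp,3),"rows>=",round(max(np.linalg.norm(d)/.0417,abs(sp)/.125),1),"j",s["joint_positions"].round(2),"t",round(s["clock"],2))
E
python3 - <<'E'
from h import *
p=read_camera("top")
m=mask("tray_red",p);print(rect(p,m,.02))
m=mask("cabinet",p);print(rect(p,m,.125),m.sum())
m=mask("tool_block",p);print(rect(p,m,.04))
print(read_camera("wrist")["T_tool_cam"])
plan([.45,-.37,.25])
import cell;print([x for x in dir(cell) if 'tip' in x.lower()])
E
```

```text
[ 492.3 -348.4   89.    55.8  -82.1]
[641.8 169.3 403.4 189.9  15.7] 6914
[ 658.4 -139.8  136.3   61.7   89.8]
[[-4.07949864e-04 -9.61069722e-01 -2.76305671e-01  7.06395351e-02]
 [ 9.99999338e-01 -6.89319719e-04  9.21206997e-04  1.10362701e-03]
 [-1.07580710e-03 -2.76305112e-01  9.61069367e-01 -1.25417495e-01]
 [ 0.00000000e+00  0.00000000e+00  0.00000000e+00  1.00000000e+00]]
pos [ 0.211  -0.5349  0.2483] yaw 0.376 shift [ 0.2828 -0.0656 -0.0017] spin 0 rows>= 7.0 j [-1.41  0.16  1.6  -0.    1.39 -0.21] t 1.55
['tip_extent']
```

play_rows(targets=[0.033,-0.007,0,0,0.033,-0.007,0,0,0.033,-0.007,0,0,0.033,-0.007,0,0,0.033,-0.007,0,0,0.033,-0.007,0,0,0.033,-0.007,0,0,0.033,-0.007,0,0,0.033,-0.007,0,0,0.033,-0.007,0,0])

```text
clock: 2.38
position: [0.4936, -0.3475, 0.2484]
tcp_rot: [[0.93, 0.367, 0.0], [0.367, -0.93, -0.0], [0.0, 0.0, -1.0]]
wrist_force: [-0.0, -0.2, 0.5]
width: 0.0855
finger_force: 0.0
```

play_rows(targets=[0,0,0.005,-0.12,0,0,0.005,-0.12,0,0,0.005,-0.12,0,0,0.005,-0.12,0,0,0.005,-0.12,0,0,0.005,-0.12,0,0,0.005,-0.12,0,0,0.005,-0.12,0,0,0.005,-0.12,0,0,0.005,-0.12])

```text
clock: 3.22
position: [0.4923, -0.3486, 0.198]
tcp_rot: [[-0.011, 1.0, 0.0], [1.0, 0.011, 0.0], [0.0, 0.0, -1.0]]
wrist_force: [0.5, -0.4, 0.3]
width: 0.0854
finger_force: 0.0
```

play_rows(targets=[0,0,0,-0.12,0,0,0,-0.01,0,0,0,0])

```text
clock: 3.47
position: [0.4923, -0.3487, 0.1983]
tcp_rot: [[-0.132, 0.991, 0.0], [0.991, 0.132, -0.0], [-0.0, 0.0, -1.0]]
wrist_force: [-0.4, -0.3, -0.1]
width: 0.0849
finger_force: 0.0
```

Run:
```python
from h import *
import cell
print(cell.tip_extent)
s=state();p=read_camera("wrist");cv2.imwrite("pics/w1.png",p["frame"][:,:,::-1])
m=mask("tray_red",p)
print(rect(p,m,.02,s))
f=p["frame"].astype(int)
for z in (.018,.0):print(z,rect(p,m,z,s))
print(landmark_of("tray_red",p),spot_in("tray_red",p))
plan([.49,-.35,.2],1.71)
```

```text
0.017
[ 491.1 -352.7   85.7   54.5  -81.2]
0.018 [ 491.1 -353.2   86.2   54.8  -81.2]
0.0 [ 491.5 -357.5   91.3   58.1  -81.2]
[{'centre': [0.4891, -0.352, 0.0029], 'p': 0.62}] [{'centre': [0.4863, -0.3486, 0.0347], 'p': 0.83}]
pos [ 0.4924 -0.3487  0.1986] yaw 1.704 shift [-0.0009 -0.0025 -0.0014] spin -0.006 rows>= 0.1 j [-0.82  0.27  1.57  0.    1.3  -0.95] t 3.67
```

View pics/w1.png

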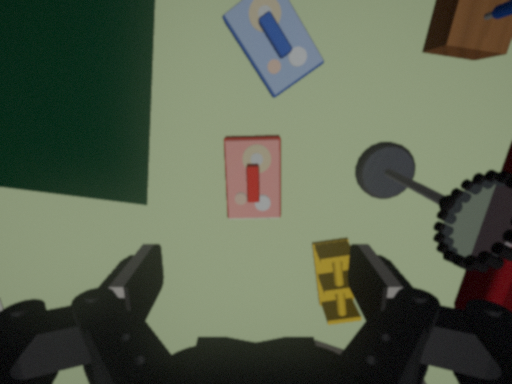

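The tray is at (254,177), nearly aligned with the picture, with the rib at (253,183).

Run:
```python
from h import *
s=state();p=read_camera("wrist");f=p["frame"].astype(int);m=mask("tray_red",p)
hsv=cv2.cvtColor(p["frame"],cv2.COLOR_RGB2HSV)
r=m&(hsv[...,1]>170)&(f[...,0]>110);r=cv2.morphologyEx(r.astype(np.uint8),cv2.MORPH_OPEN,np.ones((5,5)))
ys,xs=np.nonzero(r);print(xs.min(),xs.max(),ys.min(),ys.max(),rect(p,r,.037,s))
print(proj(p,[[.4911,-.353,.04]],s))
plan([.491,-.353,.036],1.72)
```

```text
248 257 166 199 [ 491.1 -352.5   32.2    8.5  -82.3]
[[252.36653171 184.01507352]]
pos [ 0.4924 -0.3487  0.1985] yaw 1.705 shift [-0.004  -0.002   0.1625] spin -0.015 rows>= 3.9 j [-0.82  0.27  1.57 -0.    1.3  -0.95] t 3.77
```

play_rows(targets=[-0.001,0,0.03,-0.015,-0.001,-0.001,0.03,0,-0.001,-0.001,0.03,0,-0.001,0,0.03,0,0,0,0.02,0,0,0,0.01,0,0,0,0,0], hand=0.5, newtons=30)

```text
clock: 4.35
position: [0.4895, -0.3514, 0.0457]
tcp_rot: [[-0.149, 0.989, -0.003], [0.989, 0.149, 0.004], [0.004, -0.003, -1.0]]
wrist_force: [-0.7, -0.8, 0.2]
width: 0.0424
finger_force: 0.0
```

play_rows(targets=[0,0,0,0,0,0,0,0,0,0,0,0,0,0,0,0,0,0,0,0,0,0,0,0], hand=1)

```text
clock: 4.85
position: [0.4921, -0.3541, 0.0506]
tcp_rot: [[-0.149, 0.989, 0.003], [0.989, 0.149, -0.003], [-0.003, 0.002, -1.0]]
wrist_force: [-0.3, -0.8, 6.0]
width: 0.0106
finger_force: 31.7
```

play_rows(targets=[0,0,-0.003,0,0,0,-0.006,0,0,0,-0.012,0,0,0,-0.02,0,0,0,-0.025,0,0,0,-0.03,0,0,0,-0.03,0,0,0,-0.03,0,0,0,-0.02,0,0,0,-0.01,0], newtons=45)

```text
clock: 5.68
position: [0.4919, -0.3539, 0.2391]
tcp_rot: [[-0.15, 0.989, 0.004], [0.989, 0.15, -0.005], [-0.005, 0.004, -1.0]]
wrist_force: [0.3, -0.5, -1.4]
width: 0.0107
finger_force: 45.7
```

Run:
```python
from h import *
s=state();print(s["wrist_force"].round(1),s["width"],s["finger_force"])
p=read_camera("top")
m=mask("tray_red",p);print(rect(p,m,s["position"][2]-.03))
# drawer/cabinet geometry
for n in ("top","side"):
    p=read_camera(n)
    for o in ["slot","handle","lug_hole","drawer_lug_hole","cabinet","pin","tool_block"]:
        print(n,o,[np.round(d["centre"],3).tolist() for d in landmark_of(o,p)[:1]])
plan([.5,.08,.27],.27)
```

```text
[ 0.3 -0.5 -1.4] 0.010668156938840477 45.67155361175537
[ 508.8 -316.    52.5   26.5  -43.7]
top slot [[0.53, 0.188, 0.07]]
top handle [[0.458, 0.113, 0.091]]
top lug_hole [[0.609, 0.095, 0.124]]
top drawer_lug_hole []
top cabinet [[0.721, 0.188, -0.001]]
top pin [[0.458, 0.116, 0.09]]
top tool_block [[0.663, -0.143, 0.001]]
side slot [[0.529, 0.185, 0.065]]
side handle [[0.629, -0.333, -0.0]]
side lug_hole [[0.661, -0.148, -0.003]]
side drawer_lug_hole []
side cabinet [[0.723, 0.193, 0.001]]
side pin [[0.66, -0.142, 0.007]]
side tool_block [[0.659, -0.145, -0.001]]
pos [ 0.4909 -0.3529  0.2343] yaw 1.721 shift [ 0.4267  0.0737 -0.0357] spin 1.451 rows>= 11.6 j [-0.82  0.24  1.53 -0.    1.37 -0.97] t 6.58
```

play_rows(targets=[0.015,0,-0.004,0,0.03,0.002,-0.004,0,0.036,0.002,-0.004,0,0.036,0.002,-0.004,0,0.036,0.002,-0.004,0,0.036,0.002,-0.004,0,0.036,0.002,-0.004,0,0.036,0.002,-0.004,0,0.036,0.002,-0.004,0,0.036,0.002,0,0])

```text
clock: 7.42
position: [0.4589, -0.0195, 0.2715]
tcp_rot: [[-0.149, 0.989, 0.002], [0.989, 0.149, -0.001], [-0.001, 0.002, -1.0]]
wrist_force: [1.2, 0.6, -1.6]
width: 0.0103
finger_force: 45.7
```

play_rows(targets=[0.036,0.002,0,0,0.036,0.002,0,0,0.036,0.002,0,0,0.036,0.002,0,0,0.03,0.002,0,0.05,0.01,0,0,0.1,0,0,0,0.12,0,0,0,0.12,0,0,0,0.12,0,0,0,0.12])

```text
clock: 8.25
position: [0.4418, 0.1628, 0.2705]
tcp_rot: [[0.467, 0.884, 0.0], [0.884, -0.467, 0.0], [0.0, 0.0, -1.0]]
wrist_force: [0.2, 0.3, -1.9]
width: 0.0105
finger_force: 45.7
```

play_rows(targets=[0,0,0,0.12,0,0,0,0.12,0,0,0,0.12,0,0,0,0.12,0,0,0,0.12,0,0,0,0.12,0,0,0,0.1,0,0,0,0,0,0,0,0])

```text
clock: 9.0
position: [0.4418, 0.1626, 0.2704]
tcp_rot: [[0.963, 0.27, 0.0], [0.27, -0.963, 0.0], [0.0, 0.0, -1.0]]
wrist_force: [0.3, 0.6, -1.1]
width: 0.0103
finger_force: 45.7
```

Run:
```python
from h import *
s=state();p=read_camera("wrist");cv2.imwrite("pics/w2.png",p["frame"][:,:,::-1])
for o in ["slot","handle","lug_hole","drawer_lug_hole","cabinet","tray_red"]:
    print(o,[(np.round(d["centre"],3).tolist(),round(d["p"],2)) for d in landmark_of(o,p)[:2]])
print(s["wrist_force"].round(1));plan([.53,.186,.27],.27)
np.savez("w2.npz",**{k:np.array(v) for k,v in p.items()},pos=s["position"],rot=s["tcp_rot"])
```

```text
slot [([0.529, 0.182, 0.067], 0.7)]
handle [([0.457, 0.116, 0.094], 0.84), ([0.53, 0.185, 0.069], 0.52)]
lug_hole [([0.654, 0.015, -0.001], 0.5)]
drawer_lug_hole [([0.492, 0.065, 0.121], 0.77)]
cabinet []
tray_red [([0.441, 0.165, 0.224], 0.87)]
[ 0.3  0.6 -1.1]
pos [0.4418 0.1625 0.2703] yaw 0.271 shift [0.0912 0.001  0.0003] spin 0.001 rows>= 2.2 j [ 0.09 -0.13  1.85 -0.    1.43  1.39] t 9.35
```

View pics/w2.png

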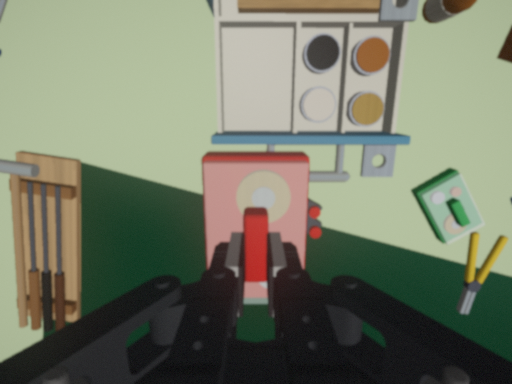

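The compartment floor is at about (222–293, 25–132), the panel edge at y≈139 and level, the drawer lug hole at (378,159), and the fixed lug hole is at the top edge at (399,3). The tray is held straight.

Run:
```python
from h import *
d=np.load("w2.npz");p={k:d[k] for k in d.files};s={"position":d["pos"],"tcp_rot":d["rot"]}
f=p["frame"]
b=at_z(p,[[213,134],[408,136]],.118,s)
print("panel inner top edge",b.round(4),"yaw",np.arctan2(-(b[1]-b[0])[0],-(b[1]-b[0])[1])*-1, "len",np.linalg.norm(b[1]-b[0]))
h=at_z(p,[[378,159]],.118,s);l=at_z(p,[[399,3]],.125,s);print("dhole",h,"lug",l,(l-h),np.hypot(*(l-h)[0,:2]),np.arctan2(*(l-h)[0,1::-1]))
for z,q in ((.092,[[296,132],[296,24]]),(.092,[[219,132],[219,24]]),(.068,[[222,132],[293,132],[222,25],[293,25]])):
    print(z,at_z(p,q,z,s).round(4).tolist())
g=cv2.cvtColor(f,cv2.COLOR_RGB2GRAY)
print(g[80,212:232],g[80,288:302]);print(g[20:34,255],g[126:150,255]);print(g[80,390:412])
# tray yaw in hand: red base outline
print(rect(p,red(f,np.ones(f.shape[:2],bool)),s["position"][2]-.035,s))
c=cv2.resize(f[0:180,200:420],None,fx=3.5,fy=3.3,interpolation=cv2.INTER_CUBIC);cv2.imwrite("pics/c1.png",c[:,:,::-1])
```

```text
panel inner top edge [[0.4753 0.209  0.118 ]
 [0.5198 0.0437 0.118 ]] yaw 0.2630294170102863 len 0.17115674317991247
dhole [[0.49364795 0.06147406 0.118     ]] lug [[0.61113449 0.09412291 0.125     ]] [[0.11748655 0.03264885 0.007     ]] 0.12193865529676666 0.2710550830073592
0.092 [[0.4953, 0.1356, 0.092], [0.584, 0.164, 0.092]]
0.092 [[0.4754, 0.2066, 0.092], [0.5658, 0.2288, 0.092]]
0.068 [[0.4735, 0.2056, 0.068], [0.4933, 0.1351, 0.068], [0.5701, 0.2297, 0.068], [0.5882, 0.1651, 0.068]]
[186 186 187 188 191 192 191 185 170 155 161 177 189 193 193 192 193 193
 193 193] [192 193 188 172 139 124 151 181 189 193 193 192 193 193]
[179 154 122 107 104 106 123 154 179 190 193 193 193 193] [190 191 189 183 161 124  91  83  88 103 118 127 129 127 129 128 128 141
 164 179 184 186 185 181]
[ 81  81  81  80  81  88 114 153 178 188 188 187 185 183 184 183 183 182
 184 184 182 183]
[434.7 159.2  41.2  12.7  15.6]
```

View pics/c1.png

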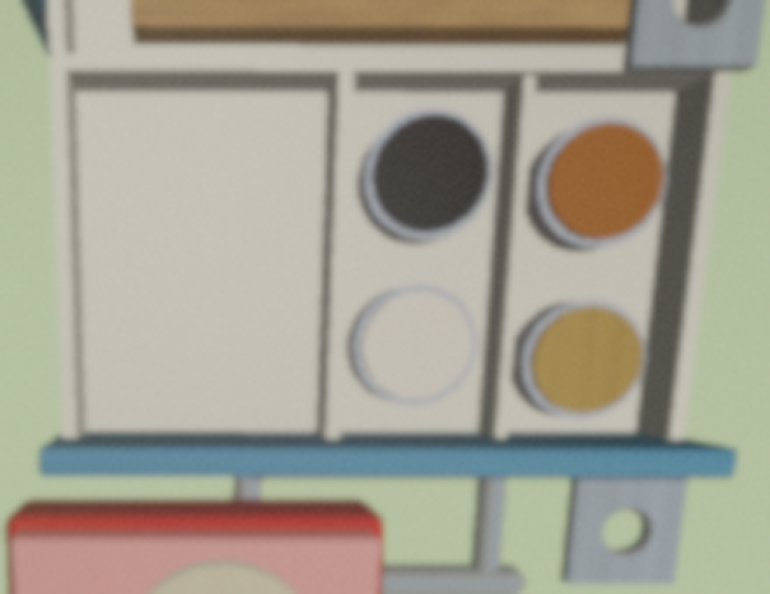

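The crop shows the compartment centreline at u≈258 with its floor between rows 27 and 131, the tray's front edge at row ≈152, and the drawer lug hole at (378.9,160.9).

Run:
```python
from h import *
d=np.load("w2.npz");p={k:d[k] for k in d.files};s={"position":d["pos"],"tcp_rot":d["rot"]}
R,c=s["tcp_rot"],s["position"]
q=at_z(p,[[258.1,131.2],[257.9,27.3]],.068,s);print("slot",q.round(4).tolist(),q.mean(0).round(4),"yaw",np.arctan2(*(q[1]-q[0])[1::-1]),np.linalg.norm(q[1]-q[0]))
print("slot in tool",((q.mean(0)-c)@R).round(4))
z=c[2]-.0326
e=at_z(p,[[202.3,152],[309,152]],z,s);print("tray front in tool",((e-c)@R).round(4).tolist())
r=at_z(p,[[256,208]],c[2]-.0106,s);print("rib front (18 expected)",((r-c)@R).round(4))
h=at_z(p,[[378.9,160.9]],.118,s);l=at_z(p,[[399.3,.4]],.125,s);print(h,l,np.hypot(*(l-h)[0,:2]),np.arctan2(*(l-h)[0,1::-1]))
plan([.5305,.1845,.2],.266)
```

```text
slot [[0.4843, 0.17, 0.068], [0.5774, 0.1965, 0.068]] [0.5308 0.1832 0.068 ] yaw 0.27773631143334077 0.09677108752677319
slot in tool [0.0912 0.0041 0.2025]
tray front in tool [[0.047, -0.0256, 0.0326], [0.0469, 0.0284, 0.0326]]
rib front (18 expected) [[0.0245 0.0015 0.0106]]
[[0.49225944 0.06005218 0.118     ]] [[0.61283418 0.09459281 0.125     ]] 0.12542457764102544 0.27899504854148993
pos [0.4418 0.1625 0.2703] yaw 0.271 shift [0.0913 0.0026 0.0703] spin 0.005 rows>= 2.8 j [ 0.09 -0.13  1.85 -0.    1.43  1.39] t 9.35
```

play_rows(targets=[0.015,0.0005,0,0,0.03,0.001,0,0,0.028,0.001,0,0,0.015,0,0,0,0,0,0.02,0,0,0,0.03,0,0,0,0.03,0,0,0,0.02,0,0,0,0,0,0,0,0,0])

```text
clock: 10.18
position: [0.5266, 0.1836, 0.1695]
tcp_rot: [[0.963, 0.268, -0.003], [0.268, -0.963, -0.0], [-0.003, -0.0, -1.0]]
wrist_force: [0.3, 0.2, -0.2]
width: 0.0104
finger_force: 45.6
```

Run:
```python
from h import *
s=state();p=read_camera("wrist");cv2.imwrite("pics/w3.png",p["frame"][:,:,::-1])
R,c=s["tcp_rot"],s["position"]
print(c,s["wrist_force"].round(1))
np.savez("w3.npz",**{k:np.array(v) for k,v in p.items()},pos=c,rot=R)
```

```text
[0.52657027 0.18361078 0.16952692] [ 0.3  0.2 -0.2]
```

View pics/w3.png

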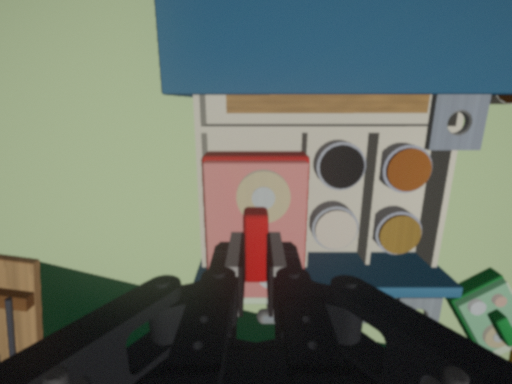

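The tray hangs over the compartment. The back divider is at row ≈127, the right divider at u≈304–308, the left wall at u≈205 and the fixed lug hole at (458,121).

Run:
```python
from h import *
d=np.load("w3.npz");p={k:d[k] for k in d.files};s={"position":d["pos"],"tcp_rot":d["rot"]}
R,c=s["tcp_rot"],s["position"];f=p["frame"];g=cv2.cvtColor(f,cv2.COLOR_RGB2GRAY)
print(g[118:160,250]);print(g[140,196:212],g[140,296:316])
T=lambda uv,z:((at_z(p,uv,z,s)-c)@R).round(4).tolist()
print("back div top",T([[250,126],[250,128]],.092))
print("right div top",T([[303,140],[308,140]],.092),"left",T([[200,140],[205,140]],.092))
print("tray front",T([[203,153],[308.5,153]],c[2]-.0326))
# hole
y,x=np.mgrid[105:137,440:476]; print(at_z(p,[[458.5,121.5]],.125,s))
cv2.imwrite("pics/c2.png",cv2.resize(f[80:290,190:490],None,fx=2.6,fy=2.6,interpolation=cv2.INTER_CUBIC)[:,:,::-1])
```

```text
[174 175 174 174 170 155 132 124 147 167 174 175 174 174 174 174 174 174
 174 175 174 174 174 174 174 175 174 174 174 175 173 169 156 129  91  69
  66  72  78  85  90  93]
[173 175 175 173 167 152 135 126 123 127 137 157 169 174 174 173] [174 174 174 174 169 151 117  87  81  89 114 147 167 174 174 175 176 174
 175 175]
back div top [[0.0567, -0.0021, 0.0774], [0.0555, -0.0021, 0.0774]]
right div top [[0.0479, 0.0319, 0.0774], [0.0479, 0.0352, 0.0774]] left [[0.0479, -0.0343, 0.0774], [0.0479, -0.0311, 0.0774]]
tray front [[0.0465, -0.0253, 0.0325], [0.0464, 0.0282, 0.0325]]
[[0.61469338 0.09509478 0.125     ]]
```

View pics/c2.png

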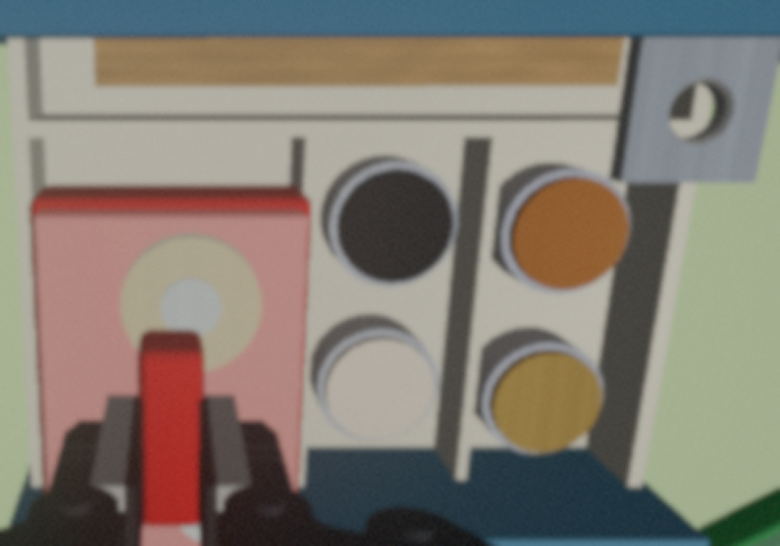

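Alignment is good: gap 6 mm at the back, under 1 mm off centre sideways. Lowering.

play_rows(targets=[0,-0.001,0.01,0,0,0,0.015,0,0,0,0.012,0,0,0,0.006,0,0,0,0.003,0,0,0,0.002,0,0,0,0.001,0,0,0,0.001,0,0,0,0,0])

```text
clock: 10.98
position: [0.5273, 0.1847, 0.1207]
tcp_rot: [[0.964, 0.267, 0.001], [0.267, -0.964, 0.0], [0.001, 0.0, -1.0]]
wrist_force: [-0.1, 0.4, -1.9]
width: 0.0102
finger_force: 45.6
```

play_rows(targets=[0,0,0.001,0,0,0,0.001,0,0,0,0.0005,0,0,0,0,0])

```text
clock: 11.32
position: [0.5275, 0.1848, 0.1186]
tcp_rot: [[0.964, 0.268, 0.001], [0.268, -0.964, 0.0], [0.001, 0.0, -1.0]]
wrist_force: [-1.9, 0.1, 4.1]
width: 0.0106
finger_force: 46.2
```

play_rows(targets=[0,0,0,0,0,0,0,0,0,0,0,0,0,0,-0.01,0,0,0,-0.02,0,0,0,-0.03,0,0,0,-0.03,0,0,0,-0.02,0,0,0,0,0,0,0,0,0], hand=0.7)

```text
clock: 12.15
position: [0.528, 0.1848, 0.2299]
tcp_rot: [[0.964, 0.268, 0.004], [0.268, -0.964, 0.0], [0.004, 0.001, -1.0]]
wrist_force: [-0.5, 0.1, 0.0]
width: 0.0255
finger_force: 0.0
```

Run:
```python
from h import *
s=state();p=read_camera("wrist");f=p["frame"];cv2.imwrite("pics/w4.png",f[:,:,::-1])
m=mask("tray_red",p);print(m.sum(),rect(p,m,.068+.022,s))
for o in ("tray_red","slot","handle","lug_hole","drawer_lug_hole"):print(o,[(np.round(d["centre"],3).tolist(),round(d["p"],2)) for d in landmark_of(o,p)[:1]])
plan([.42,.107,.25],.27)
```

```text
5868 [531.5 184.4  84.6  54.7  15.5]
tray_red [([0.526, 0.188, 0.075], 0.73)]
slot []
handle []
lug_hole [([0.611, 0.096, 0.125], 0.78)]
drawer_lug_hole [([0.495, 0.063, 0.123], 0.87)]
pos [0.5264 0.1846 0.2267] yaw 0.271 shift [-0.1234  0.0463 -0.0231] spin 0.001 rows>= 3.2 j [0.12 0.13 1.67 0.   1.34 1.42] t 12.5
```

View pics/w4.png

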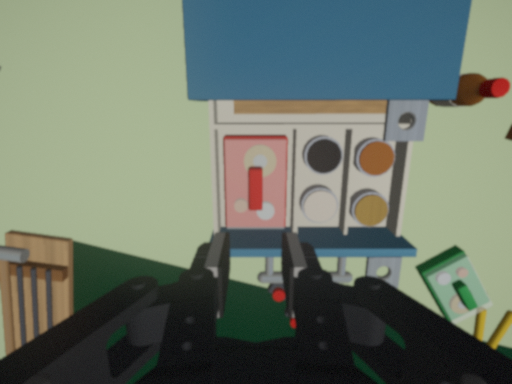

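Tray lies flat in the compartment at (256,182), released. Fixed lug hole is at (406,121). Next, close the fingers, go before the handle, and push.

play_rows(targets=[-0.03,0.012,0,0,-0.03,0.012,0,0,-0.03,0.012,0,0,-0.028,0.012,0,0,0,0,0.03,0,0,0,0.035,0,0,0,0.035,0,0,0,0.025,0,0,0,0.006,0,0,0,0,0], hand=1)

```text
clock: 13.33
position: [0.4243, 0.1068, 0.0949]
tcp_rot: [[0.964, 0.267, -0.005], [0.267, -0.964, 0.0], [-0.005, -0.002, -1.0]]
wrist_force: [0.7, 0.3, -0.3]
width: 0.0001
finger_force: 0.0
```

play_rows(targets=[0.008,0,0,0,0.005,0,0,0,0.005,0,0,0,0.008,0,0,0,0.01,0,0,0])

```text
clock: 13.75
position: [0.462, 0.1166, 0.0978]
tcp_rot: [[0.964, 0.268, 0.001], [0.268, -0.964, -0.0], [0.001, 0.001, -1.0]]
wrist_force: [-2.1, -1.1, 1.0]
width: -0.0001
finger_force: 1.1
```

play_rows(targets=[0.012,0,0,0,0.013,0,0,0,0.013,0,0,0,0.013,0,0,0,0.013,0,0,0,0.012,0,0,0,0.01,0,0,0,0.008,0,0,0,0.004,0,0,0,0,0,0,0])

```text
clock: 14.58
position: [0.5567, 0.143, 0.0973]
tcp_rot: [[0.964, 0.268, 0.002], [0.268, -0.964, 0.0], [0.002, 0.0, -1.0]]
wrist_force: [-0.2, -0.1, 0.4]
width: 0.0
finger_force: 0.0
```

play_rows(targets=[0.003,0,0,0,0.003,0,0,0,0.002,0,0,0,0,0,0,0])

```text
clock: 14.92
position: [0.5616, 0.1445, 0.0966]
tcp_rot: [[0.963, 0.268, -0.004], [0.268, -0.963, -0.001], [-0.004, -0.0, -1.0]]
wrist_force: [-6.4, -1.8, 4.3]
width: -0.0003
finger_force: 3.4
```

play_rows(targets=[0.002,0,0,0,0.002,0,0,0,0,0,0,0])

```text
clock: 15.17
position: [0.5619, 0.1447, 0.0963]
tcp_rot: [[0.963, 0.268, -0.014], [0.268, -0.963, -0.003], [-0.014, -0.0, -1.0]]
wrist_force: [-20.0, -7.1, 16.3]
width: -0.0
finger_force: 10.8
```

play_rows(targets=[-0.01,0,0,0,-0.02,0,0,0,-0.02,0,0,0,0,0,-0.03,0,0,0,-0.04,0,0,0,-0.04,0,0,0.03,-0.03,0,0.02,0.03,0,0,0.02,0,0,0,0,0,0,0])

```text
clock: 16.0
position: [0.5761, 0.0849, 0.2374]
tcp_rot: [[0.964, 0.265, 0.004], [0.265, -0.964, 0.0], [0.004, 0.001, -1.0]]
wrist_force: [1.0, 0.3, -0.2]
width: -0.0001
finger_force: 0.0
```

play_rows(targets=[0,0,0,0,0,0,0,0])

```text
clock: 16.17
position: [0.5724, 0.0862, 0.2357]
tcp_rot: [[0.963, 0.268, -0.001], [0.268, -0.963, 0.0], [-0.001, -0.001, -1.0]]
wrist_force: [-0.1, -0.2, -0.8]
width: -0.0
finger_force: 0.0
```

Run:
```python
from h import *
s=state();p=read_camera("wrist");f=p["frame"]
for o in ("lug_hole","drawer_lug_hole","handle"):print(o,[(np.round(d["centre"],3).tolist(),round(d["p"],2)) for d in landmark_of(o,p)[:2]])
u=proj(p,[[.612,.0955,.125]],s)[0];print(u)
x,y=u.astype(int);x=np.clip(x,60,450);y=np.clip(y,60,320)
cv2.imwrite("pics/lug.png",cv2.resize(np.hstack([f[y-60:y+60,x-60:x+60]]),None,fx=5,fy=5,interpolation=cv2.INTER_CUBIC)[:,:,::-1]);print(x-60,y-60)
plan([.62,-.145,.25],.27)
np.savez("w5.npz",**{k:np.array(v) for k,v in p.items()},pos=s["position"],rot=s["tcp_rot"])
```

```text
lug_hole [([0.61, 0.093, 0.128], 0.77)]
drawer_lug_hole [([0.615, 0.098, 0.124], 0.85)]
handle [([0.575, 0.15, 0.094], 0.63)]
[255.88530706 144.52947052]
195 84
pos [0.5724 0.0863 0.2361] yaw 0.271 shift [-0.0162  0.2356 -0.0139] spin 0.001 rows>= 5.7 j [-0.06  0.18  1.6   0.    1.36  1.24] t 16.37
```

View pics/lug.png

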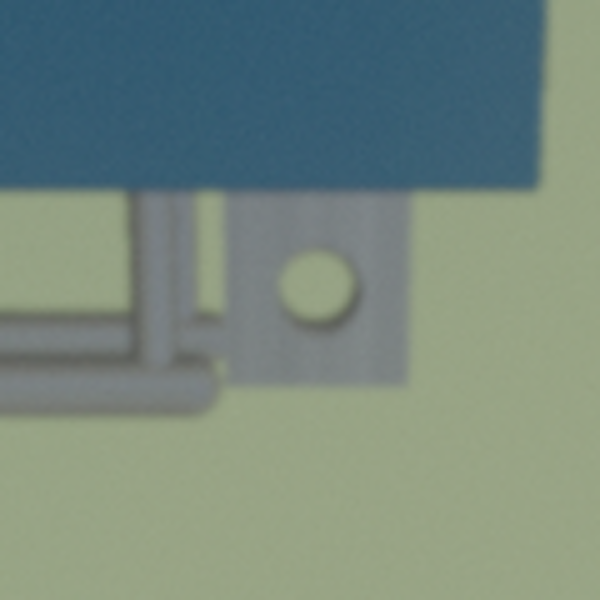

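Hole is clear at crop (318,287), i.e. px (258.5,141.3). The drawer is shut and the lugs are aligned. On to the pin.

play_rows(targets=[0.002,0.02,-0.005,0,0.003,0.035,-0.005,0,0.003,0.036,0,0,0.003,0.036,0,0,0.003,0.036,0,0,0.003,0.036,0,0,0.003,0.035,0,-0.1,0,0.011,0,-0.12,0,0,0,-0.12,0,0,0,-0.12], hand=0)

```text
clock: 17.2
position: [0.6588, -0.1455, 0.2459]
tcp_rot: [[0.742, 0.671, -0.001], [0.671, -0.742, 0.0], [-0.0, -0.001, -1.0]]
wrist_force: [-0.0, -0.7, -0.0]
width: 0.0853
finger_force: 0.0
```

play_rows(targets=[0,0,0,-0.12,0,0,0,-0.12,0,0,0,-0.12,0,0,0,-0.12,0,0,0,-0.12,0,0,0,-0.12,0,0,0,-0.12,0,0,0,0,0,0,0,0])

```text
clock: 17.95
position: [0.6588, -0.1442, 0.2462]
tcp_rot: [[0.003, 1.0, -0.0], [1.0, -0.003, 0.0], [0.0, -0.0, -1.0]]
wrist_force: [-0.5, 1.5, 0.4]
width: 0.0855
finger_force: 0.0
```

Run:
```python
from h import *
d=np.load("w5.npz");p={k:d[k] for k in d.files};s={"position":d["pos"],"tcp_rot":d["rot"]}
h=at_z(p,[[258.5,141.3]],.125,s);print("hole",h.round(4),"in tool",((h-s["position"])@s["tcp_rot"]).round(4))
s=state();p=read_camera("wrist");f=p["frame"]
m=mask("pin",p);hsv=cv2.cvtColor(f,cv2.COLOR_RGB2HSV)
o=((hsv[...,0]<16)&(hsv[...,1]>190)&(hsv[...,2]>120))
print(m.sum() if m is not None else None)
n,l,st,ce=cv2.connectedComponentsWithStats(o.astype(np.uint8));
for i in range(1,n):
    if st[i,4]>40:print(st[i],ce[i],at_z(p,ce[i],.068,s).round(4))
for o in ("pin","tool_block"):
    for fn in (landmark_of,spot_in):print(o,[(np.round(d["centre"],3).tolist(),round(d["p"],2)) for d in fn(o,p)[:1]])
m=mask("tool_block",p);print(rect(p,m,.04,s))
cv2.imwrite("pics/pin.png",f[:,:,::-1])
plan([.66,-.145,.25],1.571)
```

```text
hole [[0.6148 0.0943 0.125 ]] in tool [[0.0432 0.0037 0.1106]]
366
pin [([0.661, -0.139, 0.005], 0.86)]
pin [([0.659, -0.138, 0.061], 0.89)]
tool_block [([0.66, -0.142, 0.003], 0.91)]
tool_block [([0.663, -0.134, 0.038], 0.65)]
[ 661.6 -146.9  137.6   54.1   89.8]
pos [ 0.6589 -0.1444  0.2463] yaw 1.57 shift [-0.0006  0.0011 -0.0037] spin -0.001 rows>= 0.1 j [-0.39  0.42  1.29 -0.    1.44 -0.39] t 18.3
```

View pics/pin.png

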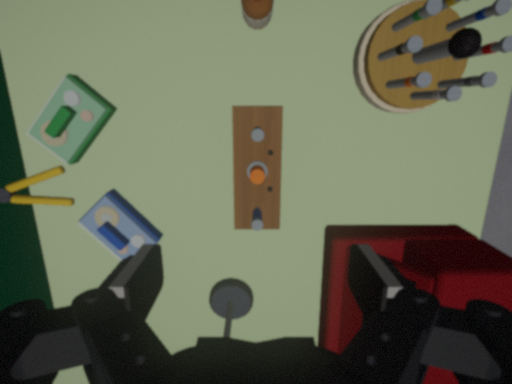

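Pin head is at (257,175), collar around it, and the tools stand at (258,134) and (257,222) along the block. The fingers will close along x as planned. That was the tenth picture, so the rest goes by numbers.

Run:
```python
from h import *
s=state();p=read_camera("wrist");f=p["frame"].astype(int)
w=f[160:192,240:276];o=(w[...,0]>w[...,2]+110)&(w[...,0]>170)
ys,xs=np.nonzero(o);print(len(xs),xs.min()+240,xs.max()+240,ys.min()+160,ys.max()+160)
u=[xs.mean()+240,ys.mean()+160];P=at_z(p,u,.066,s);print(u,P)
plan([*P[0][:2],.1],1.571)
np.savez("w6.npz",**{k:np.array(v) for k,v in p.items()},pos=s["position"],rot=s["tcp_rot"])
```

```text
Traceback (most recent call last):
ValueError: zero-size array to reduction operation minimum which has no identity
```

Run:
```python
from h import *
s=state();p=read_camera("wrist");f=p["frame"].astype(int)
print(f[175,246:270].tolist())
m=mask("pin",p);ys,xs=np.nonzero(m);print(xs.min(),xs.max(),ys.min(),ys.max())
hsv=cv2.cvtColor(p["frame"],cv2.COLOR_RGB2HSV);o=m&(hsv[...,1]>180);ys,xs=np.nonzero(o);print(len(xs))
if len(xs):
    u=[xs.mean(),ys.mean()];P=at_z(p,u,.064,s);print(u,xs.min(),xs.max(),ys.min(),ys.max(),P);plan([*P[0][:2],.1],1.571)
```

```text
[[107, 86, 68], [111, 98, 84], [118, 104, 95], [136, 102, 83], [154, 99, 60], [163, 98, 47], [165, 99, 45], [165, 100, 44], [165, 100, 45], [165, 100, 43], [164, 99, 43], [166, 100, 46], [166, 101, 47], [165, 100, 45], [165, 100, 44], [164, 100, 45], [163, 99, 45], [157, 95, 48], [143, 97, 69], [122, 99, 86], [111, 97, 84], [110, 89, 68], [110, 83, 57], [110, 83, 55]]Traceback (most recent call last):
  File "<stdin>", line 4, in <module>
    return _wrapfunc(a, 'nonzero')
    return _wrapit(obj, method, *args, **kwds)
    result = getattr(arr, method)(*args, **kwds)
ValueError: Calling nonzero on 0d arrays is not allowed. Use np.atleast_1d(scalar).nonzero() instead.
```

```bash
cat >> h.py <<'E'
def orange(p,x0,x1,y0,y1):
    f=p["frame"].astype(int)[y0:y1,x0:x1];ys,xs=np.nonzero((f[...,0]-f[...,2]>85)&(f[...,0]>135)&(f[...,1]>.45*f[...,0]));xs=xs+x0;ys=ys+y0
    return [xs.mean(),ys.mean()],len(xs),(xs.min(),xs.max(),ys.min(),ys.max())
E
python3 - <<'E'
from h import *
s=state();p=read_camera("wrist")
u,n,b=orange(p,240,275,155,195);print(u,n,b)
P=at_z(p,[[(b[0]+b[1])/2,(b[2]+b[3])/2]],.062,s);print(P);plan([*P[0][:2],.1],1.571)
E
```

```text
[np.float64(256.7630057803468), np.float64(176.0520231213873)] 173 (np.int64(250), np.int64(264), np.int64(169), np.int64(183))
[[ 0.66167117 -0.14656908  0.062     ]]
pos [ 0.659  -0.1445  0.2463] yaw 1.571 shift [-0.0021  0.0027  0.1463] spin -0.0 rows>= 3.5 j [-0.39  0.42  1.29 -0.    1.44 -0.39] t 18.5
```

play_rows(targets=[-0.002,0.002,0.03,0,0,0,0.035,0,0,0,0.035,0,0,0,0.03,0,0,0,0.02,0,0,0,0.015,0,0,0,0.009,0,0,0,0,0,0,0,0,0], hand=0.5, newtons=30)

```text
clock: 19.25
position: [0.6616, -0.1467, 0.0732]
tcp_rot: [[0.0, 1.0, 0.001], [1.0, -0.0, -0.0], [-0.0, 0.001, -1.0]]
wrist_force: [0.1, -0.4, 0.6]
width: 0.0429
finger_force: 0.0
```

play_rows(targets=[0,0,0,0,0,0,0,0,0,0,0,0,0,0,0,0,0,0,0,0], hand=1)

```text
clock: 19.67
position: [0.6622, -0.147, 0.0743]
tcp_rot: [[0.0, 1.0, 0.003], [1.0, -0.0, -0.001], [-0.001, 0.003, -1.0]]
wrist_force: [0.1, 0.2, 6.5]
width: 0.014
finger_force: 29.3
```

play_rows(targets=[0,0,0,0,0,0,-0.005,0,0,0,-0.015,0,0,0,-0.025,0,0,0,-0.03,0,0,0,-0.035,0,0,0,-0.035,0,0,0,-0.02,0,0,0,0,0,0,0,0,0], newtons=60)

```text
clock: 20.5
position: [0.6617, -0.1467, 0.24]
tcp_rot: [[-0.0, 1.0, 0.004], [1.0, 0.0, -0.002], [-0.002, 0.004, -1.0]]
wrist_force: [-0.3, -0.7, -1.6]
width: 0.0127
finger_force: 59.0
```

Run:
```python
from h import *
s=state();p=read_camera("wrist");f=p["frame"]
T=np.array(p["T_tool_cam"])
def pt(X):
    q=np.linalg.inv(T)@np.array([*X,1]);return (q[:2]/q[2]*[p["fx"],p["fy"]]+[p["cx"],p["cy"]]).round(1)
for z in (.0065,.03,.0343,.05,.0683):print("z",z,pt([0,0,z]))
print("collar +x edge",pt([.011,0,.0303]),pt([0,.011,.0303]))
m=mask("pin",p)
print(None if m is None else (m.sum(),[(a.min(),a.max()) for a in np.nonzero(m)]))
g=cv2.cvtColor(f,cv2.COLOR_RGB2GRAY)
for y in range(196,290,4):print(y,g[y,226:290:2].tolist())
print(s["position"],s["wrist_force"].round(1),s["width"])
cv2.imwrite("pics/h.png",f[:,:,::-1]);plan([.614,.095,.25],1.571)
np.savez("w7.npz",**{k:np.array(v) for k,v in p.items()},pos=s["position"],rot=s["tcp_rot"])
```

```text
z 0.0065 [253.1 257.3]
z 0.03 [253.4 236.6]
z 0.0343 [253.5 233.4]
z 0.05 [253.6 222.9]
z 0.0683 [253.8 212.6]
collar +x edge [253.4 217.2] [273.8 236.3]
(np.int64(1616), [(np.int64(207), np.int64(267)), (np.int64(235), np.int64(274))])
196 [161, 157, 121, 100, 98, 96, 93, 92, 90, 91, 91, 93, 96, 93, 92, 93, 91, 93, 96, 96, 95, 93, 92, 96, 96, 104, 153, 161, 163, 162, 164, 161]
200 [161, 157, 120, 98, 97, 96, 93, 90, 89, 91, 92, 94, 95, 93, 90, 91, 91, 93, 94, 97, 95, 94, 91, 94, 95, 110, 153, 162, 163, 161, 162, 162]
204 [161, 159, 123, 100, 96, 96, 93, 90, 89, 93, 94, 95, 94, 93, 90, 91, 94, 95, 96, 95, 95, 92, 94, 92, 96, 110, 154, 162, 161, 162, 162, 162]
208 [161, 158, 125, 97, 97, 95, 92, 89, 91, 92, 92, 88, 78, 70, 69, 75, 87, 95, 95, 96, 93, 92, 92, 95, 97, 115, 155, 161, 161, 161, 161, 162]
212 [163, 158, 124, 98, 96, 97, 93, 91, 88, 91, 87, 72, 70, 74, 75, 76, 74, 81, 87, 92, 95, 94, 92, 94, 94, 115, 155, 162, 161, 162, 161, 161]
216 [162, 157, 125, 99, 96, 95, 92, 86, 83, 97, 116, 126, 127, 130, 131, 130, 127, 127, 121, 111, 96, 86, 91, 93, 95, 118, 156, 161, 161, 162, 161
[... 2183 characters left out ...]
 134, 49, 46, 57, 86, 103, 51, 36, 35, 35, 35]
280 [35, 35, 41, 40, 46, 54, 47, 49, 117, 159, 160, 159, 160, 160, 161, 160, 160, 159, 161, 161, 160, 137, 57, 47, 51, 46, 35, 37, 33, 31, 33, 33]
284 [37, 37, 37, 38, 41, 51, 48, 42, 84, 136, 157, 160, 159, 160, 159, 160, 160, 159, 160, 159, 159, 143, 70, 44, 52, 44, 36, 38, 33, 34, 32, 36]
288 [35, 35, 34, 36, 39, 51, 48, 39, 47, 52, 103, 151, 160, 159, 159, 159, 159, 158, 160, 159, 159, 153, 89, 43, 51, 43, 35, 35, 35, 36, 34, 35]
[ 0.6616687  -0.1466821   0.23999883] [-0.3 -0.7 -1.6] 0.012683946402659315
pos [ 0.6601 -0.1461  0.236 ] yaw 1.571 shift [ 0.2411 -0.0462 -0.0136] spin -0.0 rows>= 5.9 j [-0.4   0.43  1.29  0.    1.42 -0.4 ] t 20.6
```

Pin held upright: collar rim centred at u≈255, tip at about (254,208). Next is a view with the hole at nearly the tip's depth.

play_rows(targets=[0.015,-0.004,0,0,0.03,-0.007,0,0,0.034,-0.007,0,0,0.034,-0.007,0,0,0.034,-0.007,0,0,0.034,-0.007,0,0,0.022,-0.005,0.01,0,0.006,-0.002,0.015,0,0,0,0.008,0,0,0,0,0])

```text
clock: 21.43
position: [0.6123, 0.0635, 0.2004]
tcp_rot: [[-0.001, 1.0, -0.007], [1.0, 0.001, 0.0], [0.0, -0.007, -1.0]]
wrist_force: [0.2, -0.1, -0.5]
width: 0.013
finger_force: 59.0
```

play_rows(targets=[0,0,0,0,0,0,0,0])

```text
clock: 21.6
position: [0.6153, 0.0617, 0.2045]
tcp_rot: [[0.001, 1.0, 0.0], [1.0, -0.001, -0.0], [-0.0, 0.0, -1.0]]
wrist_force: [-0.6, 0.2, -0.4]
width: 0.013
finger_force: 59.0
```

Run:
```python
from h import *
s=state();p=read_camera("wrist");f=p["frame"]
print(s["position"],s["wrist_force"].round(1))
u=proj(p,[[.6145,.0945,.125]],s)[0];print(u)
g=cv2.cvtColor(f,cv2.COLOR_RGB2GRAY);x,y=u.round().astype(int)
print(x-24,y-20)
for r in range(y-20,y+22,2):print(r,f[r,x-24:x+26:2,1].tolist())
np.savez("w8.npz",**{k:np.array(v) for k,v in p.items()},pos=s["position"],rot=s["tcp_rot"])
```

```text
[0.61525074 0.0617084  0.20453004] [-0.6  0.2 -0.4]
[252.53145075 160.06632569]
229 140
140 [169, 168, 163, 158, 146, 133, 120, 117, 120, 120, 129, 131, 132, 133, 134, 133, 135, 135, 135, 135, 123, 99, 100, 101, 100]
142 [152, 142, 126, 120, 119, 120, 126, 130, 132, 132, 134, 136, 135, 136, 137, 136, 136, 136, 134, 134, 131, 105, 99, 101, 100]
144 [118, 120, 127, 130, 133, 132, 132, 135, 134, 137, 136, 137, 138, 138, 135, 135, 134, 134, 133, 134, 132, 110, 100, 100, 100]
146 [131, 134, 134, 135, 135, 137, 135, 138, 138, 136, 136, 137, 136, 136, 135, 135, 137, 135, 134, 134, 133, 119, 98, 99, 100]
148 [135, 137, 138, 136, 138, 139, 137, 137, 135, 136, 136, 135, 135, 136, 135, 135, 134, 134, 133, 132, 132, 124, 100, 101, 100]
150 [139, 137, 139, 137, 136, 135, 135, 136, 135, 135, 136, 140, 141, 138, 134, 134, 132, 134, 135, 132, 135, 129, 107, 99, 101]
152 [140, 137, 138, 137, 135, 135, 137, 136, 135, 143, 155, 163, 164, 159, 148, 135, 134, 134, 135, 135, 136, 135, 114, 99, 100]
154 [141, 137, 137, 137, 137, 136, 134, 133, 143, 164, 168, 169, 169, 169, 166, 150, 135, 137, 136, 137, 137
[... 1004 characters left out ...]
 140, 139, 139, 139, 136, 136, 136, 134, 134, 124]
172 [169, 169, 159, 140, 138, 137, 140, 141, 141, 142, 141, 140, 139, 138, 137, 137, 135, 135, 135, 135, 134, 135, 135, 134, 129]
174 [171, 171, 164, 146, 142, 141, 141, 140, 139, 140, 139, 138, 136, 136, 136, 136, 137, 136, 136, 136, 135, 136, 139, 140, 136]
176 [170, 169, 167, 151, 142, 140, 141, 139, 138, 138, 136, 135, 137, 135, 136, 135, 136, 136, 137, 140, 147, 151, 159, 163, 157]
178 [170, 170, 170, 157, 139, 137, 137, 137, 135, 136, 137, 136, 138, 137, 138, 141, 145, 150, 156, 163, 165, 167, 169, 169, 166]
180 [170, 172, 171, 163, 141, 137, 137, 137, 138, 137, 138, 140, 142, 147, 155, 161, 165, 169, 169, 170, 168, 170, 169, 168, 169]
```

Run:
```python
import numpy as np
d=np.load("w8.npz");f=d["frame"]
for r in range(198,234,2):print(r,f[r,230:282:2,1].tolist())
```

```text
198 [171, 170, 170, 170, 170, 170, 171, 170, 171, 171, 169, 169, 170, 170, 169, 169, 170, 170, 168, 169, 169, 170, 170, 169, 169, 169]
200 [171, 171, 170, 170, 170, 170, 171, 170, 170, 169, 169, 170, 170, 169, 169, 168, 170, 169, 169, 170, 169, 169, 170, 169, 169, 168]
202 [171, 170, 171, 170, 171, 170, 170, 171, 170, 170, 170, 170, 170, 170, 170, 169, 170, 169, 170, 170, 168, 170, 169, 168, 169, 169]
204 [170, 171, 171, 170, 170, 170, 171, 170, 170, 170, 169, 170, 169, 168, 170, 169, 170, 170, 169, 170, 170, 169, 169, 168, 170, 170]
206 [171, 171, 169, 170, 169, 170, 170, 171, 170, 169, 163, 151, 148, 156, 167, 170, 169, 169, 170, 170, 169, 169, 169, 168, 168, 169]
208 [170, 170, 170, 169, 169, 171, 169, 171, 169, 159, 121, 93, 88, 105, 142, 167, 169, 168, 169, 170, 169, 169, 169, 169, 170, 168]
210 [171, 170, 171, 171, 171, 170, 170, 170, 167, 133, 78, 74, 74, 76, 102, 153, 168, 169, 169, 169, 169, 170, 169, 170, 169, 169]
212 [169, 170, 171, 170, 170, 170, 170, 167, 153, 104, 76, 79, 80, 79, 83, 117, 147, 161, 168, 169, 169, 169, 169, 169, 169, 169]
214 [170, 171, 170, 169, 171, 1
[... 543 characters left out ...]
133, 132, 123, 102, 79, 68, 65, 68, 71, 85, 111, 125, 131, 132, 130, 133, 164, 168, 168, 168]
224 [170, 170, 165, 132, 132, 134, 131, 111, 79, 67, 62, 62, 61, 61, 61, 62, 73, 90, 119, 131, 132, 129, 153, 169, 169, 168]
226 [169, 169, 159, 134, 133, 133, 119, 77, 61, 62, 64, 62, 61, 62, 64, 65, 58, 64, 92, 127, 131, 131, 149, 168, 169, 168]
228 [169, 170, 156, 133, 133, 126, 91, 62, 61, 61, 61, 60, 62, 64, 61, 62, 61, 62, 72, 113, 131, 132, 147, 166, 168, 168]
230 [164, 163, 152, 130, 128, 109, 67, 60, 61, 62, 61, 59, 62, 60, 60, 61, 57, 61, 62, 83, 120, 127, 138, 159, 163, 162]
232 [118, 116, 111, 97, 92, 73, 56, 59, 60, 60, 61, 61, 62, 61, 63, 61, 60, 60, 63, 61, 75, 90, 100, 112, 116, 115]
```

play_rows(targets=[0.01,-0.0007,0,0,0.012,0,0,0,0.01,0,0,0,0,0,0,0,0,0,0.004,0,0,0,0,0,0,0,0,0,0,0,0,0])

```text
clock: 22.32
position: [0.6142, 0.0942, 0.2001]
tcp_rot: [[0.0, 1.0, -0.0], [1.0, -0.0, -0.0], [-0.0, -0.0, -1.0]]
wrist_force: [1.2, -0.5, 0.3]
width: 0.0129
finger_force: 59.0
```

Run:
```python
from h import *
plan([.6145,.0938,.195],1.571)
```

```text
pos [0.6142 0.0942 0.2001] yaw 1.57 shift [-0.0004  0.0003  0.0051] spin -0.001 rows>= 0.1 j [-0.04  0.31  1.51 -0.    1.32 -0.04] t 22.32
```

play_rows(targets=[-0.0003,0.0003,0.002,0,0,0,0.003,0,0,0,0.002,0,0,0,0.002,0,0,0,0.002,0,0,0,0,0])

```text
clock: 22.82
position: [0.6142, 0.0942, 0.1886]
tcp_rot: [[0.0, 1.0, -0.001], [1.0, -0.0, 0.0], [0.0, -0.001, -1.0]]
wrist_force: [-0.4, -0.6, -0.8]
width: 0.0128
finger_force: 59.0
```

play_rows(targets=[0,0,0.003,0,0,0,0.003,0,0,0,0.003,0,0,0,0.003,0,0,0,0.003,0,0,0,0,0])

```text
clock: 23.32
position: [0.6141, 0.0943, 0.1733]
tcp_rot: [[-0.0, 1.0, -0.002], [1.0, 0.0, 0.0], [0.0, -0.002, -1.0]]
wrist_force: [0.4, 0.0, -0.5]
width: 0.0129
finger_force: 59.0
```

Free through both lugs, tip at 105 mm.

play_rows(targets=[0,0,0.003,0,0,0,0.003,0,0,0,0.003,0,0,0,0.002,0,0,0,0.001,0,0,0,0.001,0,0,0,0.001,0,0,0,0,0])

```text
clock: 23.98
position: [0.6145, 0.0942, 0.1601]
tcp_rot: [[-0.0, 1.0, -0.0], [1.0, 0.0, 0.0], [0.0, -0.0, -1.0]]
wrist_force: [-0.5, 0.2, -1.0]
width: 0.0126
finger_force: 59.0
```

play_rows(targets=[0,0,0.001,0,0,0,0.001,0,0,0,0.0005,0,0,0,0,0])

```text
clock: 24.32
position: [0.6148, 0.0943, 0.1594]
tcp_rot: [[-0.0, 1.0, 0.001], [1.0, 0.0, -0.0], [-0.0, 0.001, -1.0]]
wrist_force: [-3.5, -0.0, 7.6]
width: 0.0126
finger_force: 59.8
```

Seated on the collar at the expected height. Release and rise.

play_rows(targets=[0,0,0,0,0,0,0,0,0,0,0,0,0,0,-0.01,0,0,0,-0.02,0,0,0,-0.03,0,0,0,-0.03,0,-0.02,0,-0.02,0,-0.02,0,0,0,0,0,0,0], hand=0.5)

```text
clock: 25.15
position: [0.6158, 0.0513, 0.2708]
tcp_rot: [[0.002, 1.0, 0.005], [1.0, -0.002, -0.002], [-0.002, 0.005, -1.0]]
wrist_force: [-0.3, -0.4, -0.8]
width: 0.0422
finger_force: 0.0
```

Run:
```python
from h import *
s=state();p=read_camera("wrist");print(s["position"],s["wrist_force"].round(1),s["width"])
x,y=proj(p,[[.6148,.0943,.15]],s)[0].round().astype(int);print(x,y)
u,n,b=orange(p,x-25,x+25,y-25,y+25);print(u,n,b,at_z(p,u,.15,s).round(4))
for o in("pin","handle"):print(o,[(np.round(d["centre"],3).tolist(),round(d["p"],2)) for d in landmark_of(o,p)[:2]])
```

```text
[0.61579998 0.05127554 0.27079764] [-0.3 -0.4 -0.8] 0.042195271013159515
252 137
[np.float64(252.4927536231884), np.float64(135.03985507246378)] 276 (np.int64(244), np.int64(261), np.int64(126), np.int64(144)) [[0.6153 0.0961 0.15  ]]
pin [([0.612, 0.099, 0.087], 0.79)]
handle [([0.579, 0.15, 0.094], 0.67)]
```

play_rows(targets=[0,0,0,0,0,0,0,0,0,0,0,0])

```text
clock: 25.55
position: [0.6143, 0.0549, 0.2672]
tcp_rot: [[-0.001, 1.0, -0.001], [1.0, 0.001, 0.0], [0.0, -0.001, -1.0]]
wrist_force: [-0.7, 1.2, -0.8]
width: 0.0428
finger_force: 0.0
```

```bash
python3 -c "
from cell import *
print(close_job())"
```

```text
the job is handed in; nothing more can be done
None
```

I put the red tray flat in its compartment, pushed the drawer shut to its stop and seated the locking pin through both lugs. The job is handed in at about 26 s of the 62 s allowed, but the hand-in gave no verdict, so the result rests on my own measurements.

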